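Unload the cartridge rinse box

ROBOT

A 6-joint arm with a two-finger parallel gripper is mounted at the origin on the work surface. World frame = base frame: x ahead of the robot, y to its left, z up, the work surface at z = 0. Lengths are in m, angles in degrees, forces in N, time in s.
With the tool pointing down it reaches from about 0.35 to 0.875 m from the base axis. Payload 4.2 kg.
Tool frame: the origin (TCP) lies on the front face of the gripper's body, between the roots of the fingers; the fingertips stand finger_overhang ahead of it and the grasp point (between the pads) lies 51 mm ahead of it (finger_overhang is the distance from the TCP to the fingertips, in m); z points along the fingers, y is the line along which they close (so a half turn about z gives the same grasp; the last joint's range is limited). The gripper opens to 87 mm and grips with 3 to 60 N. Pads are 19 mm wide; open, the fingers measure 117 mm over their backs; the gripper's body (75 mm by 190 mm) begins 51 mm behind the grasp point.
Start: joints at [-54.053, 22.042, 0.453, 0, -68.411, -14.817], TCP at [0.225, -0.583, 0.292] pointing down, gripper open.
Joint ranges: [-179.83, 179.83], [-69.29, 118.12], [-61.27, 80.66], [-181.25, 117.63], [-171.15, -9.14], [-177.46, 177.46]. Speed limits (degrees/s): [159.86, 159.86, 180, 180, 180, 180].

INTERFACE

Orientations are given as a 3x3 rotation matrix whose columns are the frame's x, y, z axes.
In Python, from station import sense, capture, camera_model, finish_job, finger_overhang gives the robot as it stands. The module is installed in compiled form; this text tells all that it offers.
- The arm moves only by the tool jog_arm, never from a script. Its argument "rows" is a list that holds one entry, the list of rows, each a list of 4 numbers: the shift along the tool's x, y, z in m, then the turn about the tool's z in rad. A call has 1 to 20 rows; each row shifts and turns the commanded pose from where the row before left it, along the tool's axes as they then stand; what a row does not reach is not made up. A row lasts 1/8 s, in which the tool goes at most 62.5 mm and 10.7 degrees, less where a joint would pass 70% of its speed; a pose out of reach is approached as far as the arm can. A call is refused whole if a number of a shift passes 0.0625 or a number of a turn 0.188, either way. A call with a gripper value outside its range is refused whole. "claw" is the opening, from 0 (shut) to 1 (fully open), set as the call begins (left out, the last holds). The fingers move at their own pace and stop on an object; the grip force is fixed at half the most. Time passes only in rows, so rows that do not move let the fingers close. It gives the time, the measured TCP pose, the force, the opening and the grip force at its end, in the units of the state.
- sense(): the state, without advancing time (a new reading comes with each control period).
- capture(name): name is "scene" or "top" or "wrist"; returns the picture (400x640x3 uint8, red, green, blue); there is no depth.
- camera_model(name): a dict with "fovy" (degrees; the focal length in pixels is half the picture's height over the tangent of half this angle, whatever the lens; pixels are square), "cx", "cy" (the principal point, pixels), "eye" and "rotation" of the camera in the world. Camera axes: x right, y down, z forward; pixel columns grow to the right and rows downward; lengths in m; the calibration is good to about 2 mm. The wrist camera is an equidistant fisheye: a pixel r from the principal point sees the ray r / f radians off the axis. A picture is of the moment at which its call begins: read the wrist's pose just before it. camera_model takes no time and is no camera call; for the wrist camera it gives the pose at the moment of the call.
- finish_job(): hands the job in; it is judged then, once.
The state is a dict: "time_s": time; "joints": joint angles; "joint_velocities": joint speeds; "effort": joint torques, N m; "tcp_pos": TCP position; "ee_rot": TCP orientation; "wrist_force": force on the tool from outside, world axes, zero at the start; "moment": the same for the moment, N m; "gripper_width": opening from 0.0 (shut) to 1.0 (fully open); "gripper_force": force on a finger pad.
Only numpy, scipy, OpenCV 4.12 (cv2) and the standard library are available. Lean on these libraries where they do the work, as an engineer would, in place of code of your own. Each camera call takes 0.05 s, during which the arm holds its last target. There are 200 camera calls.

TASK

The rinse is finished: turn the turnbutton clear of the rinse box lid, open the lid, slide every wound filter cartridge in the box up off its post and put it in the steel drain tray. Then close the lid of the empty box fully and turn the turnbutton square across its edge again. Leave the other things on the bench where they are.

Things in the scene. Friction and masses are not known exactly. Their poses are not given: they have to be found in the camera images.
- rinse_box: grey plastic rinse box, fixed to the bench, 144 (x) x 375 (y) x 142 mm high, walls 6 mm, open top under a lid. Origin: centre of its underside; z up, +x to its hinged far side, -x to its front, y along its length. Four upright posts stand inside in a row at x = 0, y = -135, -45, 45, 135 mm. A boss 44 mm wide on the front's middle, out to x = -118 mm, carries the turnbutton.
- post1 (a point): centre of the top (z = 102 mm in the box) of the post at box y = -135 mm: upright steel post 21 mm thick, tapered at the top, 90 mm high above the disc (z = 12 mm) on which a cartridge sits. All four posts are alike
- post4 (a point): the same of the post at box y = 135 mm
- lid (a joint): lid angle, rad: 0 shut (flat on the rim), 1.57 upright, 1.95 fully open. The lid (144 x 375 x 8 mm, clear sheet with grey rails and a steel bar handle) hinges on top of the far (+x) wall about the box's y axis. Stiff hinge: it stays where it is left and takes about 3 to 6 N at its front edge to move. Starts shut.
- lid_hinge (a point): middle of the hinge line: box x = 72, z = 142.5 mm, at the lower face of the shut lid; its axes turn with the lid: from the hinge the lid extends along its own -x, and its outer (upper when shut) face looks along its own +z
- lid_edge (a point): middle of the lid's free front edge, on its outer (upper when shut) face, 144 mm from the hinge
- lid_handle (a point): middle of the lid's bar handle: a round bar 110 mm long parallel to the hinge, 126 mm from the hinge, 35 mm off the lid's outer face, so on its far (+x) side while the lid stands open
- turnbutton (a joint): turnbutton angle in rad: 0 lying along the box front (along box y, clear of the lid), growing clockwise seen from above, 1.571 square across the lid's front edge (along box x), end stop at 1.65. Below about 0.5 it is clear of the lid; above that it holds the shut lid down and keeps an open lid from shutting. Light friction (0.06 N m); stays where left. Starts across the lid.
- latch_rib (a point): top centre of the turnbutton's thumb rib, on its upright pivot axis (box x = -98, y = 0, z = 186 mm). The turnbutton is a black oval bar 90 mm long, 24 mm wide, 8 mm thick (underside at z = 153, 2.5 mm above the shut lid), with a thumb rib on top, 56 mm long, 12 mm thick and 25 mm high, along the bar
- cartridge1: string-wound filter cartridge: a tan wound cylinder 63 mm in diameter and 124 mm long with a 29 mm bore through its axis, 130 to 220 g, rigid. Origin: centre of its lower end; own z along its axis. At the start it stands over a post in the shut rinse box, its top 136 mm above the box's origin; it may be absent (None).
- cartridge2: string-wound filter cartridge: a tan wound cylinder 63 mm in diameter and 124 mm long with a 29 mm bore through its axis, 130 to 220 g, rigid. Origin: centre of its lower end; own z along its axis. At the start it stands over a post in the shut rinse box, its top 136 mm above the box's origin; it may be absent (None).
- cartridge3: string-wound filter cartridge: a tan wound cylinder 63 mm in diameter and 124 mm long with a 29 mm bore through its axis, 130 to 220 g, rigid. Origin: centre of its lower end; own z along its axis. At the start it stands over a post in the shut rinse box, its top 136 mm above the box's origin; it may be absent (None).
- cartridge4: string-wound filter cartridge: a tan wound cylinder 63 mm in diameter and 124 mm long with a 29 mm bore through its axis, 130 to 220 g, rigid. Origin: centre of its lower end; own z along its axis. At the start it stands over a post in the shut rinse box, its top 136 mm above the box's origin; it may be absent (None).
- cart1_mid (a point): middle of cartridge 1: the point of its axis halfway between its ends, 62 mm from its origin
- cart2_mid (a point): middle of cartridge 2: the point of its axis halfway between its ends, 62 mm from its origin
- cart3_mid (a point): middle of cartridge 3: the point of its axis halfway between its ends, 62 mm from its origin
- cart4_mid (a point): middle of cartridge 4: the point of its axis halfway between its ends, 62 mm from its origin
- drain_tray: loose stainless drain tray 250 (x) x 200 (y) mm, rim 32 mm high, walls and floor 3 mm, empty at the start, 0.8 kg. Origin: centre of its underside
- wrench: loose bystander: open-ended wrench 200 mm long lying on the bench near the robot
- nozzle_cup: loose bystander: blue plastic cup-shaped part 80 mm across, 50 mm high
- flange_ring: loose bystander: off-white plastic flange ring 150 mm across, 22 mm high
- fittings_jar: loose bystander: clear jar with white cap, 72 mm across, 95 mm high
- end_disc: loose bystander: off-white plastic end disc 130 mm across, 44 mm high with its stub
- clamp_handle: loose bystander: black toggle-clamp handle about 145 mm long

How it is judged (in metres and radians):
On the way, in this order (a step that is already met when the one before it is completed fails the run):
1. the turnbutton is turned clear of the lid (value of joint turnbutton below 0.7 rad), for 0.1 s.
2. every cartridge is off its post and in the drain tray, the lid still open (x of cart1_mid in the frame of drain_tray between -0.115 and 0.115 m and y of cart1_mid in the frame of drain_tray between -0.09 and 0.09 m and z of each of cart1_mid, cart2_mid, cart3_mid, cart4_mid in the frame of drain_tray below 0.115 m and x of cart2_mid in the frame of drain_tray between -0.115 and 0.115 m and y of cart2_mid in the frame of drain_tray between -0.09 and 0.09 m and x of cart3_mid in the frame of drain_tray between -0.115 and 0.115 m and y of cart3_mid in the frame of drain_tray between -0.09 and 0.09 m and x of cart4_mid in the frame of drain_tray between -0.115 and 0.115 m and y of cart4_mid in the frame of drain_tray between -0.09 and 0.09 m and value of joint lid above 0.5 rad), for 0.2 s.
3. the lid is shut, the turnbutton not yet turned over it (value of joint lid below 0.035 rad and value of joint turnbutton below 0.9 rad), for 0.2 s.
4. the turnbutton is turned square across the lid edge (value of joint turnbutton above 1.22 rad and value of joint lid below 0.035 rad), for 0.2 s.
At the end, for the whole second after the job is handed in: Every cartridge present is at rest in the drain tray, standing or lying (its middle within 115 mm in x and 90 mm in y of the tray's centre and under 115 mm above its underside); the lid is shut within 0.035 rad; the turnbutton is within 0.35 rad of square across the lid edge (all of step 4 and x of cart1_mid in the frame of drain_tray between -0.115 and 0.115 m and y of cart1_mid in the frame of drain_tray between -0.09 and 0.09 m and z of each of cart1_mid, cart2_mid, cart3_mid, cart4_mid in the frame of drain_tray below 0.115 m and x of cart2_mid in the frame of drain_tray between -0.115 and 0.115 m and y of cart2_mid in the frame of drain_tray between -0.09 and 0.09 m and x of cart3_mid in the frame of drain_tray between -0.115 and 0.115 m and y of cart3_mid in the frame of drain_tray between -0.09 and 0.09 m and x of cart4_mid in the frame of drain_tray between -0.115 and 0.115 m and y of cart4_mid in the frame of drain_tray between -0.09 and 0.09 m and linear speed of each of cartridge1, cartridge2, cartridge3, cartridge4 below 0.03 m/s); the robot touches nothing.
It fails at once if a bystander on the bench is shoved more than 60 mm (distance of any of wrench, nozzle_cup, flange_ring, fittings_jar, end_disc, clamp_handle from where it was at the start of the episode above 0.06 m).
Of cartridge1, cartridge2, cartridge3, cartridge4 only 2 to 4 are there at a start; the rules pass over those that are not, and their reading is None.
At some moment in a run one of drain_tray may be knocked a few centimetres aside while the robot is not near it.
Once in a run the grip may slacken for a moment while it holds something.
It also fails if it takes over 210 s, if anything falls off the work surface, if the arm or the gripper's body presses on something with over 40 N, if the wrist force passes 120 N, or if a joint passes its speed limit or range.

## Working session

There is one attempt and no reset: what is moved stays moved. The work goes in short steps, Python scripts to look and compute and a tool call to move; the robot and the scene stay as the last step left them, time stands still between calls to the robot, and variables do not carry over. Pictures are saved under pics/ and viewed, at most 14 in all, crops included, and the job is handed in when it is done.

Besides the shell and the picture viewer there is one more tool, called after "Emit:" as name(argument=value, ...), one argument or row to a line, values as JSON. jog_arm: Moves the arm, as the interface text tells. Its arguments: {"type":"object","properties":{"rows":{"type":"array"},"claw":{"type":"number"}},"required":["rows"]}

```bash
mkdir -p pics; python3 - <<'E'
from station import *
import cv2,numpy as np
print(finger_overhang if not callable(finger_overhang) else finger_overhang())
s=sense();print(s['tcp_pos'],s['ee_rot'],s['time_s'])
for n in("scene","top"):
    print(n,camera_model(n)); cv2.imwrite(f"pics/{n}0.png",capture(n)[:,:,::-1])
E
```

```text
0.0697
[ 0.22520052 -0.58255047  0.29115257] [[-9.32816661e-01 -3.60350301e-01 -8.59259399e-04]
 [-3.60351316e-01  9.32814538e-01  1.99178349e-03]
 [ 8.37898784e-05  2.16760408e-03 -9.99997647e-01]] 0.0
scene {'fovy': 43.58911156371886, 'cx': 317.8445633050219, 'cy': 202.31888055100399, 'eye': array([1.16743907, 1.09122063, 1.15443178]), 'rotation': array([[-0.87862013,  0.29590174, -0.37479173],
       [ 0.47746416,  0.55653331, -0.67992548],
       [ 0.00739295, -0.77634582, -0.63026384]])}
top {'fovy': 53.96131084255102, 'cx': 318.9681870086066, 'cy': 205.3774525102124, 'eye': array([ 0.44421667, -0.00776854,  1.59583542]), 'rotation': array([[-4.69483690e-04, -9.96792923e-01,  8.00227971e-02],
       [-9.99997799e-01,  3.04355593e-04, -2.07569795e-03],
       [ 2.04468564e-03, -8.00235955e-02, -9.96790872e-01]])}
```

View pics/top0.png

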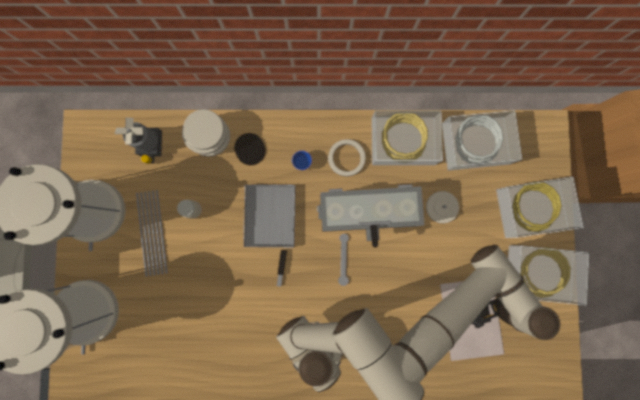

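View pics/scene0.png

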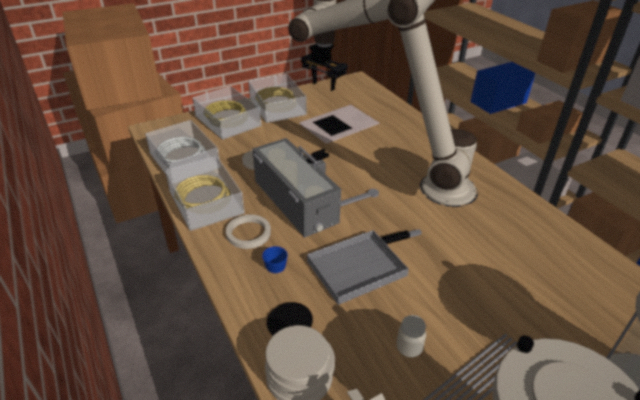

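The top view shows the rinse box around (371,208) with the turnbutton at (374,236), and the tray at (270,215). The wrench, cup, ring, disc and clamp handle lie around them. I'll enlarge this area and measure it.

```bash
cat > h.py <<'E'
from station import *
import cv2,numpy as np
def ray(n,px,m=None):
    m=m or camera_model(n); f=200/np.tan(np.radians(m['fovy']/2))
    d=np.array([px[0]-m['cx'],px[1]-m['cy']])/f
    if n=='wrist':
        r=np.hypot(*d); v=np.array([*(d/r*np.sin(r) if r>0 else d),np.cos(r)])
    else: v=np.array([*d,1.])
    return np.array(m['eye']),m['rotation']@v
def plane(n,px,z,m=None):
    e,v=ray(n,px,m); return e+v*(z-e[2])/v[2]
def proj(n,P,m=None):
    m=m or camera_model(n); f=200/np.tan(np.radians(m['fovy']/2))
    c=m['rotation'].T@(np.array(P)-m['eye'])
    if n=='wrist':
        r=np.hypot(c[0],c[1]); k=np.arctan2(r,c[2])/r*f
    else: k=f/c[2]
    return np.array([m['cx'],m['cy']])+k*c[:2]
def totool(dP):
    return sense()['ee_rot'].T@np.array(dP)
E
python3 - <<'E'
from h import *
im=cv2.imread('pics/top0.png')
c=im[170:290,235:465]; c=cv2.resize(c,None,fx=3.45,fy=3.45,interpolation=cv2.INTER_CUBIC)
cv2.imwrite('pics/topc.png',c)
hsv=cv2.cvtColor(im,cv2.COLOR_BGR2HSV)
m=((hsv[:,:,1]<70)&(hsv[:,:,2]>50)).astype(np.uint8)
for x0,x1 in((240,300),(314,428)):
    k=np.zeros_like(m);k[170:260,x0:x1]=m[170:260,x0:x1]
    cs,_=cv2.findContours(k,0,2);q=max(cs,key=cv2.contourArea)
    r=cv2.minAreaRect(q);print(r)
    for z in(0.032,.15):
        b=[plane('top',p,z)[:2].round(3).tolist() for p in cv2.boxPoints(r)];print(z,b,np.mean(b,0))
E
```

```text
((269.4602355957031, 215.05026245117188), (50.598758697509766, 63.13309860229492), 1.4688007831573486)
0.032 [[0.409, 0.288], [0.661, 0.286], [0.655, 0.083], [0.403, 0.088]] [0.532   0.18625]
0.15 [[0.411, 0.266], [0.644, 0.264], [0.639, 0.076], [0.407, 0.081]] [0.52525 0.17175]
((370.2180480957031, 213.18368530273438), (53.75077438354492, 105.75222778320312), 86.08174133300781)
0.032 [[0.632, 0.002], [0.661, -0.421], [0.446, -0.431], [0.418, -0.012]] [ 0.53925 -0.2155 ]
0.15 [[0.617, 0.002], [0.644, -0.39], [0.446, -0.399], [0.42, -0.012]] [ 0.53175 -0.19975]
```

View pics/topc.png

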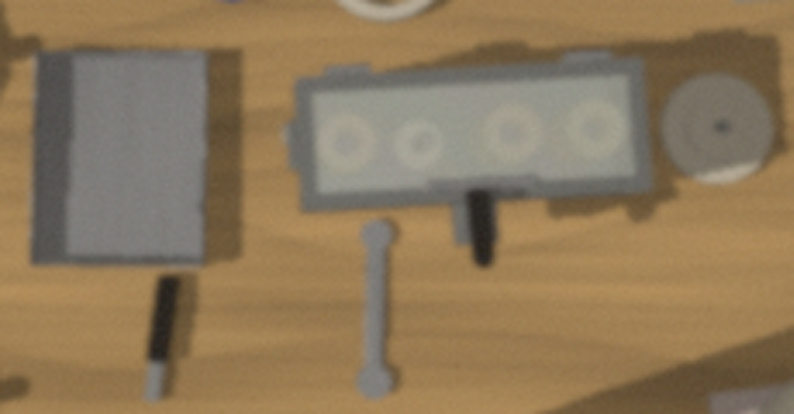

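The enlarged view shows the lid corners at crop (297,80), (640,60), (652,188) and (304,210). Three cartridges show under the lid at 346, 512 and 597, with an empty post at 420. The black turnbutton is at (480,228), square across the front edge, and the tray spans (33,52) to (206,264).

```bash
python3 - <<'E'
from h import *
g=lambda p:np.array(p)/3.45+[235,170]
P=[plane('top',g(p),.150)[:2] for p in((297,80),(640,60),(652,188),(304,210))]
P=np.array(P);c=P.mean(0);v=(P[0]-P[1])+(P[3]-P[2]);yaw=np.arctan2(-v[0],v[1])
print(P.round(3),c,np.degrees(yaw),np.linalg.norm(v)/2,np.linalg.norm(P[0]-P[3]))
R=np.array([[np.cos(yaw),-np.sin(yaw)],[np.sin(yaw),np.cos(yaw)]])
print('latch',c+R@[-.098,0],'img latch tip',plane('top',g((483,262)),.16), 'exp',c+R@[-.143,0])
e=np.mean([plane('top',g(p),z) for p,z in(((35,52),.032),((206,52),.032),((206,264),.032),((33,264),.032))],0);print('tray',e)
s=sense(); yr=s['ee_rot'][:2,1]; print('tool y dir',np.degrees(np.arctan2(yr[1],yr[0])))
t=c+R@[-.098,0]; print(totool([*(t-s['tcp_pos'][:2]),0]))
E
```

```text
[[ 0.606 -0.019]
 [ 0.627 -0.387]
 [ 0.49  -0.397]
 [ 0.466 -0.026]] [ 0.54714408 -0.20727765] 3.4639013503837375 0.37061856671646914 0.1393958042353449
latch [ 0.44932312 -0.21319878] img latch tip [ 0.41139158 -0.2145106   0.16      ] exp [ 0.40440534 -0.21591766]
tray [0.52894358 0.18494375 0.032     ]
tool y dir 111.12121007091152
[-0.34218701  0.26380559  0.00048388]
```

Emit:
jog_arm(
  rows=[
    [[-0.0285,0.022,0,0],[-0.0285,0.022,0,0],[-0.0285,0.022,0,0],[-0.0285,0.022,0,0],[-0.0285,0.022,0,0],[-0.0285,0.022,0,0],[-0.0285,0.022,0,0],[-0.0285,0.022,0,0],[-0.0285,0.022,0,0],[-0.0285,0.022,0,0],[-0.0285,0.022,0,0],[-0.0285,0.022,0,0],[0,0,0,0.1],[0,0,0,0.1],[0,0,0,0.107],[0,0,0,0]],
  ],
)

```text
time_s: 2.1
tcp_pos: [0.449, -0.2133, 0.2919]
ee_rot: [[-0.998, -0.063, -0.001], [-0.063, 0.998, 0.0], [0.001, 0.0, -1.0]]
wrist_force: [-0.3, -0.4, -0.4]
gripper_width: 1.0
gripper_force: 0.0
```

```bash
cat > look.py <<'E'
import sys
from h import *
s=sense();m=camera_model('wrist');im=capture('wrist')[:,:,::-1]
cv2.imwrite(f'pics/{sys.argv[1]}.png',im)
np.save('m.npy',m,allow_pickle=True)
print(s['time_s'],s['tcp_pos'].round(4),s['ee_rot'].round(3).tolist(),s['joints'][5],s['wrist_force'],s['gripper_width'])
print('wrist eye',m['eye'],'fov',m['fovy'])
E
python3 look.py w1
```

```text
2.1 [ 0.449  -0.2133  0.2919] [[-0.998, -0.063, -0.001], [-0.063, 0.998, 0.0], [0.001, 0.0, -1.0]] -79.71747246444103 [-0.30763973 -0.39096217 -0.36711129] 1.000136519772677
wrist eye [ 0.38399313 -0.21782675  0.38411771] fov 65.70646984690485
```

View pics/w1.png

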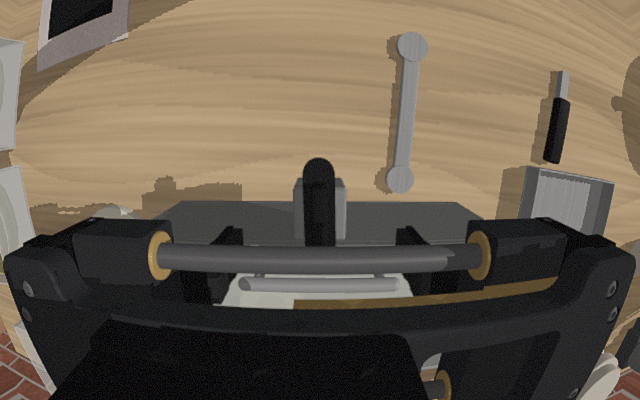

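The wrist view shows the black turnbutton at (318,158)–(320,240), centred between the fingers, with the box front behind it. I'll check the box pose against it.

```bash
cat >> h.py <<'E'
C=np.array([0.547,-0.207]);YAW=np.radians(3.46)
def box(x,y,z):
    c,s=np.cos(YAW),np.sin(YAW); return np.array([C[0]+c*x-s*y,C[1]+s*x+c*y,z])
E
python3 - <<'E'
from h import *
m=np.load('m.npy',allow_pickle=True).item()
for n,p in dict(barend=(-.143,0,.161),bossL=(-.118,.022,.145),bossR=(-.118,-.022,.145),frontL=(-.072,.1875,.15),frontR=(-.072,-.1875,.15),hL=(-.054,.055,.19),hR=(-.054,-.055,.19)).items(): print(n,proj('wrist',box(*p),m).round(1))
print(plane('wrist',(318.5,157),.161,m),plane('wrist',(390,284),.186,m),plane('wrist',(240,285),.186,m), box(-.054,.055,.186),box(-.054,-.055,.186))
E
```

```text
barend [320.  154.7]
bossL [347.8 184.6]
bossR [291.9 184.5]
frontL [518.3 236.4]
frontR [120.3 235.6]
hL [395.6 283.8]
hR [243.8 283.6]
[ 0.40602749 -0.21662302  0.161     ] [ 0.49218401 -0.15833422  0.186     ] [ 0.50027366 -0.26913607  0.186     ] [ 0.48977909 -0.15535925  0.186     ] [ 0.49641778 -0.26515874  0.186     ]
```

Emit:
jog_arm(
  rows=[
    [[-0.002,-0.001,0.014,0],[0,0,0.014,0],[0,0,0.014,0],[0,0,0.0145,0],[0,0,0,0]],
  ],
)

```text
time_s: 2.78
tcp_pos: [0.4505, -0.2142, 0.2341]
ee_rot: [[-0.998, -0.062, -0.003], [-0.062, 0.998, 0.001], [0.003, 0.001, -1.0]]
wrist_force: [-0.3, -0.8, -0.1]
gripper_width: 1.003
gripper_force: 0.0
```

Emit:
jog_arm(
  rows=[
    [[0,0,0,0],[0,0,0,0],[0,0,0,0],[0,0,0,0],[0,0,0,0],[0,0,0,0]],
  ],
  claw=0,
)

```text
time_s: 3.52
tcp_pos: [0.4512, -0.2143, 0.2358]
ee_rot: [[-0.998, -0.062, 0.0], [-0.062, 0.998, 0.0], [-0.0, 0.0, -1.0]]
wrist_force: [0.3, 0.3, 0.5]
gripper_width: 0.399
gripper_force: 0.0
```

Emit:
jog_arm(
  rows=[
    [[0,0,0,0],[0,0,0,0],[0,0,0,0],[0,0,0,0],[0,0,0,0],[0,0,0,-0.125],[0,0,0,-0.125],[0,0,0,-0.125],[0,0,0,-0.125]],
  ],
)

```text
time_s: 4.65
tcp_pos: [0.4513, -0.2134, 0.2357]
ee_rot: [[-0.844, -0.536, 0.0], [-0.536, 0.844, 0.002], [-0.001, 0.001, -1.0]]
wrist_force: [-0.7, 5.2, 0.9]
gripper_width: 0.138
gripper_force: 30.0
```

Emit:
jog_arm(
  rows=[
    [[0,0,0,-0.125],[0,0,0,-0.125],[0,0,0,-0.125],[0,0,0,-0.125],[0,0,0,-0.125],[0,0,0,-0.125],[0,0,0,-0.125],[0,0,0,-0.1],[0,0,0,0],[0,0,0,0]],
  ],
)

```text
time_s: 5.9
tcp_pos: [0.4515, -0.2135, 0.2357]
ee_rot: [[-0.036, -0.999, 0.001], [-0.999, 0.036, 0.001], [-0.001, -0.001, -1.0]]
wrist_force: [0.5, 5.9, 1.8]
gripper_width: 0.136
gripper_force: 30.0
```

Emit:
jog_arm(
  rows=[
    [[0,0,0,0],[0,0,0,0],[0,0,0,0],[0,0,-0.01,0],[0,0,-0.02,0],[0,0,-0.03,0],[0,0,-0.03,0],[0,0,0,0]],
  ],
  claw=0.3,
)

```text
time_s: 6.9
tcp_pos: [0.4523, -0.2147, 0.3291]
ee_rot: [[-0.034, -0.999, 0.007], [-0.999, 0.034, -0.002], [0.002, -0.007, -1.0]]
wrist_force: [-0.9, -0.0, 0.0]
gripper_width: 0.303
gripper_force: 0.0
```

```bash
python3 look.py w2; python3 - <<'E'
from h import *
im=cv2.imread('pics/w2.png')
cv2.imwrite('pics/t2.png',cv2.resize(capture('top')[165:265,300:440,::-1],None,fx=4,fy=4,interpolation=2))
E
```

```text
6.9 [ 0.4523 -0.2147  0.3291] [[-0.034, -0.999, 0.007], [-0.999, 0.034, -0.002], [0.002, -0.007, -1.0]] 4.789846137795888 [-8.87545058e-01 -3.53198928e-02  6.30122134e-04] 0.3028915691949912
wrist eye [ 0.44955245 -0.28018047  0.4214291 ] fov 65.70646984690485
```

View pics/w2.png

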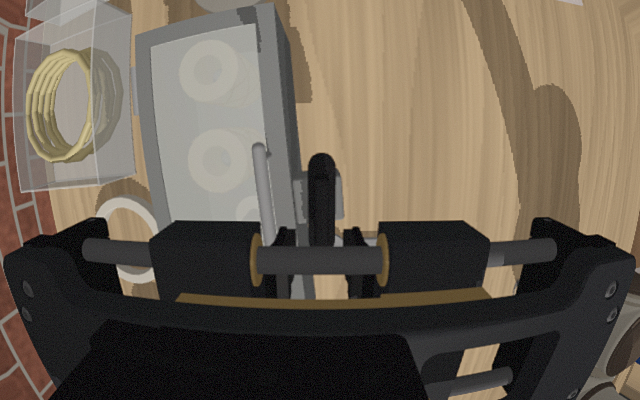

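The turnbutton now lies along the box front, at (320,155)–(320,240), clear of the lid. The bar handle beside it is at (260,150)–(265,240). Next I'll grasp the handle.

Emit:
jog_arm(
  rows=[
    [[0,0,0,-0.095],[0,-0.0215,0,0],[0,-0.0215,0,0],[0,0,0,0],[0,0,0.022,0],[0,0,0.022,0],[0,0,0.022,0],[0,0,0.022,0],[0,0,0,0],[0,0,0,0]],
  ],
)

```text
time_s: 8.25
tcp_pos: [0.4942, -0.2119, 0.2385]
ee_rot: [[0.061, -0.998, 0.001], [-0.998, -0.061, -0.001], [0.001, -0.001, -1.0]]
wrist_force: [0.9, 0.5, 1.1]
gripper_width: 0.299
gripper_force: 0.0
```

Emit:
jog_arm(
  rows=[
    [[0,0,0,0],[0,0,0,0],[0,0,0,0],[0,0,0,0]],
  ],
  claw=0,
)

```text
time_s: 8.75
tcp_pos: [0.4953, -0.2117, 0.2385]
ee_rot: [[0.061, -0.998, 0.003], [-0.998, -0.061, -0.001], [0.001, -0.003, -1.0]]
wrist_force: [2.9, 1.2, 0.5]
gripper_width: 0.108
gripper_force: 30.0
```

```bash
python3 - <<'E'
import numpy as np
t=np.linspace(0,1.93,25)+np.arctan2(.043,.126)
x=-.1331*np.cos(t);z=.1331*np.sin(t)
print([[0,round(-a,4),round(-b,4),0] for a,b in zip(np.diff(x),np.diff(z))])
E
```

```text
[[0, np.float64(-0.0039), np.float64(-0.01), 0], [0, np.float64(-0.0046), np.float64(-0.0096), 0], [0, np.float64(-0.0054), np.float64(-0.0092), 0], [0, np.float64(-0.0061), np.float64(-0.0088), 0], [0, np.float64(-0.0068), np.float64(-0.0082), 0], [0, np.float64(-0.0075), np.float64(-0.0077), 0], [0, np.float64(-0.0081), np.float64(-0.007), 0], [0, np.float64(-0.0086), np.float64(-0.0064), 0], [0, np.float64(-0.0091), np.float64(-0.0057), 0], [0, np.float64(-0.0095), np.float64(-0.0049), 0], [0, np.float64(-0.0099), np.float64(-0.0041), 0], [0, np.float64(-0.0102), np.float64(-0.0033), 0], [0, np.float64(-0.0104), np.float64(-0.0025), 0], [0, np.float64(-0.0106), np.float64(-0.0017), 0], [0, np.float64(-0.0107), np.float64(-0.0008), 0], [0, np.float64(-0.0107), np.float64(0.0), 0], [0, np.float64(-0.0107), np.float64(0.0009), 0], [0, np.float64(-0.0106), np.float64(0.0018), 0], [0, np.float64(-0.0104), np.float64(0.0026), 0], [0, np.float64(-0.0101), np.float64(0.0034), 0], [0, np.float64(-0.0098), np.float64(0.0042), 0], [0, np.float64(-0.0095), np.float64(0.005), 0], [0, np.float64(-0.009), np.float64(0.0058), 0], [0, np.float64(-0.0085), np.float64(0.0065), 0]]
```

Emit:
jog_arm(
  rows=[
    [[0,-0.0039,-0.01,0],[0,-0.0046,-0.0096,0],[0,-0.0054,-0.0092,0],[0,-0.0061,-0.0088,0],[0,-0.0068,-0.0082,0],[0,-0.0075,-0.0077,0],[0,-0.0081,-0.007,0],[0,-0.0086,-0.0064,0],[0,-0.0091,-0.0057,0],[0,-0.0095,-0.0049,0]],
  ],
)

```text
time_s: 10.0
tcp_pos: [0.5612, -0.2078, 0.3177]
ee_rot: [[0.061, -0.998, -0.007], [-0.998, -0.061, -0.001], [0.0, 0.007, -1.0]]
wrist_force: [-9.9, -1.5, 4.0]
gripper_width: 0.116
gripper_force: 30.0
```

Emit:
jog_arm(
  rows=[
    [[0,-0.0099,-0.0041,0],[0,-0.0102,-0.0033,0],[0,-0.0104,-0.0025,0],[0,-0.0106,-0.0017,0],[0,-0.0107,-0.0008,0],[0,-0.0107,0,0],[0,-0.0107,0.0009,0],[0,-0.0106,0.0018,0],[0,-0.0104,0.0026,0],[0,-0.0101,0.0034,0],[0,-0.0098,0.0042,0],[0,-0.0095,0.005,0],[0,-0.009,0.0058,0],[0,-0.007,0.005,0],[0,0,0,0],[0,0,0,0]],
  ],
)

```text
time_s: 12.0
tcp_pos: [0.7049, -0.1995, 0.2989]
ee_rot: [[0.061, -0.998, 0.005], [-0.998, -0.061, -0.001], [0.002, -0.005, -1.0]]
wrist_force: [3.1, -5.7, 1.5]
gripper_width: 0.114
gripper_force: 30.0
```

Emit:
jog_arm(
  rows=[
    [[0,0,0,0],[0,0,0,0],[0,-0.0015,0,0],[0,-0.0015,0,0],[0,0,0,0],[0,0,-0.01,0],[0,0,-0.02,0],[0,0,-0.025,0],[0,0,-0.03,0],[0,0,-0.03,0],[0,0,0,0]],
  ],
  claw=0.2,
)

```text
time_s: 13.38
tcp_pos: [0.7062, -0.1991, 0.4185]
ee_rot: [[0.061, -0.998, 0.008], [-0.998, -0.061, -0.002], [0.002, -0.008, -1.0]]
wrist_force: [0.4, 0.6, -0.3]
gripper_width: 0.201
gripper_force: 0.0
```

Emit:
jog_arm(
  rows=[
    [[0,0.02,0,0],[0,0.03,0,0],[0,0.03,0,0],[0,0.03,0,0],[0,0.03,0,0.15],[0,0,0,0.15],[0,0,0,0.15],[0,0,0,0.15],[0,0,0,0.15],[0,0,0,0.15],[0,0,0,0.15],[0,0,0,0.15],[0,0,0,0.15],[0,0,0,0.15],[0.02,0,0,0.07],[0,0,0,0]],
  ],
  claw=0.82,
)

```text
time_s: 15.38
tcp_pos: [0.5453, -0.21, 0.4139]
ee_rot: [[-0.998, -0.062, -0.0], [-0.062, 0.998, 0.0], [0.0, 0.0, -1.0]]
wrist_force: [0.4, -0.2, -0.8]
gripper_width: 0.82
gripper_force: 0.0
```

```bash
sed -i 's/0.547,-0.207/0.549,-0.209/' h.py; python3 look.py w3;  python3 - <<'E'
from h import *
m=np.load('m.npy',allow_pickle=True).item()
im=cv2.imread('pics/w3.png')
for y in(-.135,-.045,.045,.135):
    p=proj('wrist',box(0,y,.136),m);print(y,p.round(1))
    cv2.circle(im,tuple(int(v) for v in p),3,(0,0,255),-1)
cv2.imwrite('pics/w3b.png',im)
E
```

```text
15.375 [ 0.5453 -0.21    0.4139] [[-0.998, -0.062, -0.0], [-0.062, 0.998, 0.0], [0.0, 0.0, -1.0]] -81.26341020696353 [ 0.35114178 -0.17695431 -0.84599828] 0.8203837351221454
wrist eye [ 0.48034765 -0.21441787  0.50613699] fov 65.70646984690485
-0.135 [212.9 183.9]
-0.045 [282.9 183.3]
0.045 [356.6 183.4]
0.135 [426.3 184.1]
```

View pics/w3b.png

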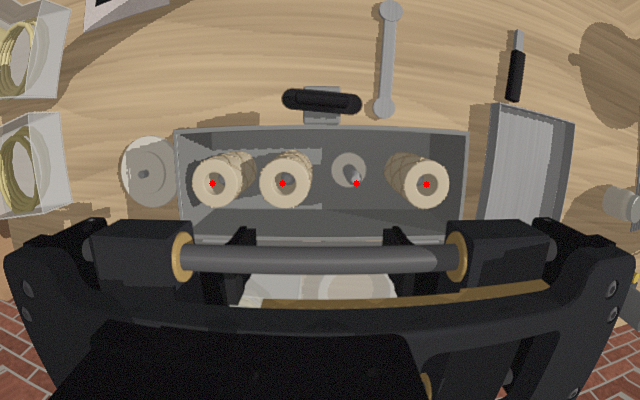

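The lid is wide open. Three cartridges stand at pixels (217,183), (285,182) and (426,184), and the third post at (350,170) is bare. The turnbutton lies along the front at (322,101). I'll fit the top-face circles.

```bash
cat > tops.py <<'E'
from h import *
import sys
def tops(fn,z=.136,ys=(-.135,-.045,.135)):
    m=np.load('m.npy',allow_pickle=True).item()
    hsv=cv2.cvtColor(cv2.imread(fn),cv2.COLOR_BGR2HSV)
    k=((hsv[:,:,2]>185)&(hsv[:,:,1]>25)&(hsv[:,:,1]<110)).astype(np.uint8)
    for y in ys:
        p=proj('wrist',box(0,y,z),m); q=np.zeros_like(k); cv2.circle(q,tuple(int(v) for v in p),34,1,-1)
        cs,_=cv2.findContours(k*q,0,2)
        if not cs: print(y,'none'); continue
        c=cv2.convexHull(max(cs,key=cv2.contourArea))[:,0]
        w=np.array([plane('wrist',u,z,m)[:2] for u in c]).astype(np.float32)
        ce,r=cv2.minEnclosingCircle(w)
        d=np.array(ce)-C; cc,s=np.cos(YAW),np.sin(YAW)
        print(y,'world',np.round(ce,4),'r',round(r,4),'box',np.round([cc*d[0]+s*d[1],-s*d[0]+cc*d[1]],4))
if __name__=='__main__': tops(sys.argv[1])
E
python3 tops.py pics/w3.png
```

```text
-0.135 world [ 0.5549 -0.3386] r 0.034 box [-0.002  -0.1297]
-0.045 world [ 0.5512 -0.2519] r 0.032 box [-0.0004 -0.043 ]
0.135 world [ 0.541  -0.0727] r 0.0305 box [0.0003 0.1365]
```

Emit:
jog_arm(
  rows=[
    [[-0.0015,-0.021,0.02,0],[-0.0016,-0.0213,0.029,0],[0,0,0.029,0],[0,0,0.029,0],[0,0,0.029,0],[0,0,0.029,0],[0,0,0.029,0],[0,0,0,0],[0,0,0,0]],
  ],
)

```text
time_s: 16.55
tcp_pos: [0.553, -0.2521, 0.221]
ee_rot: [[-0.998, -0.063, 0.002], [-0.063, 0.998, -0.001], [-0.002, -0.001, -1.0]]
wrist_force: [0.8, 0.5, 0.8]
gripper_width: 0.818
gripper_force: 0.0
```

```bash
python3 look.py w4; python3 - <<'E'
import cv2
cv2.imwrite('pics/w4c.png',cv2.imread('pics/w4.png')[100:340,120:560])
E
```

```text
16.55 [ 0.553  -0.2521  0.221 ] [[-0.998, -0.063, 0.002], [-0.063, 0.998, -0.001], [-0.002, -0.001, -1.0]] -77.18117351156066 [0.75872051 0.51688914 0.77693926] 0.8182753120400869
wrist eye [ 0.48780436 -0.25653756  0.31303042] fov 65.70646984690485
```

View pics/w4c.png

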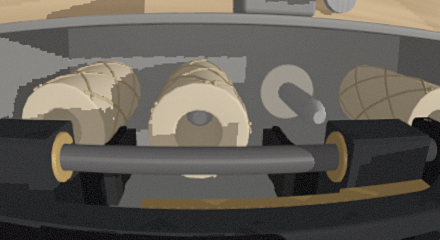

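The cartridge (crop 150–250) sits midway between the fingers (inner edges about 135 and 265), so I'll descend and grip.

Emit:
jog_arm(
  rows=[
    [[0.001,0,0.008,0],[0,0,0.008,0],[0,0,0.008,0],[0,0,0.008,0],[0,0,0.008,0],[0,0,0,0]],
  ],
)

```text
time_s: 17.35
tcp_pos: [0.5507, -0.2519, 0.179]
ee_rot: [[-0.998, -0.062, -0.002], [-0.062, 0.998, 0.0], [0.002, 0.001, -1.0]]
wrist_force: [0.5, -0.6, 1.2]
gripper_width: 0.822
gripper_force: 0.0
```

Emit:
jog_arm(
  rows=[
    [[0,0,0,0],[0,0,0,0],[0,0,0,0],[0,0,0,0]],
  ],
  claw=0,
)

```text
time_s: 17.85
tcp_pos: [0.5513, -0.2521, 0.1803]
ee_rot: [[-0.998, -0.062, 0.001], [-0.062, 0.998, -0.0], [-0.001, -0.0, -1.0]]
wrist_force: [-0.4, 0.2, 0.4]
gripper_width: 0.725
gripper_force: 2.9
```

Emit:
jog_arm(
  rows=[
    [[0,0,-0.01,0],[0,0,-0.02,0],[0,0,-0.025,0],[0,0,-0.028,0],[0,0,-0.028,0],[0,0,-0.028,0],[0,0,-0.026,0],[0,0,0,0]],
  ],
)

```text
time_s: 18.85
tcp_pos: [0.5516, -0.252, 0.3474]
ee_rot: [[-0.998, -0.062, 0.005], [-0.062, 0.998, -0.001], [-0.005, -0.001, -1.0]]
wrist_force: [-0.2, 0.5, -2.0]
gripper_width: 0.714
gripper_force: 30.0
```

Emit:
jog_arm(
  rows=[
    [[-0.0024,0.013,0,0],[-0.0048,0.027,0,0],[-0.0048,0.027,0,0],[-0.0048,0.027,0,0],[-0.0048,0.027,0,0],[-0.0048,0.027,0,0],[-0.0048,0.027,0,0],[-0.0048,0.027,0,0],[-0.0048,0.027,0,0],[-0.0048,0.027,0,0],[-0.0048,0.027,0,0],[-0.0048,0.027,0,0],[-0.0048,0.027,0,0],[-0.0048,0.027,0,0],[-0.0048,0.027,0,0],[-0.0048,0.027,0,0],[-0.0024,0.014,0,0],[0,0,0,0]],
  ],
)

```text
time_s: 21.1
tcp_pos: [0.6009, 0.1849, 0.3442]
ee_rot: [[-0.998, -0.063, -0.001], [-0.063, 0.998, -0.001], [0.001, -0.0, -1.0]]
wrist_force: [-0.4, 0.2, -2.2]
gripper_width: 0.71
gripper_force: 30.0
```

```bash
cat > tray.py <<'E'
from h import *
# tray via scene+top gray mask; the top view may be blocked, so also save it
import sys
a=capture('top')[:,:,::-1]; b=capture('scene')[:,:,::-1]
cv2.imwrite('pics/tr.png',np.hstack([cv2.resize(a[150:290,220:360],(400,400)),cv2.resize(b[170:330,280:440],(400,400))]))
E
python3 tray.py; python3 look.py w5
```

```text
21.2 [0.6009 0.1835 0.3448] [[-0.998, -0.061, -0.001], [-0.061, 0.998, -0.0], [0.001, -0.0, -1.0]] -118.19679128734923 [ 0.22082257 -0.26975353 -2.94982567] 0.7136195303377634
wrist eye [0.53592249 0.17917142 0.43699144] fov 65.70646984690485
```

View pics/w5.png

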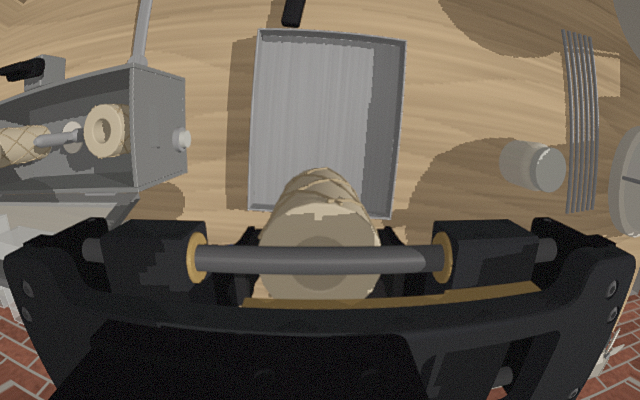

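The wrist view shows the tray rim corners at (259,29), (406,41), (389,219) and (247,210), with the held cartridge above it.

```bash
cat > tr.py <<'E'
from h import *
import sys,ast
m=np.load('m.npy',allow_pickle=True).item()
P=np.array([plane('wrist',p,.032,m)[:2] for p in ast.literal_eval(sys.argv[1])]);print(P.round(3).tolist(),P.mean(0).round(4))
E
python3 tr.py "[(259,29),(406,41),(389,219),(247,210)]"
```

```text
[[0.406, 0.092], [0.409, 0.288], [0.655, 0.284], [0.654, 0.087]] [0.5309 0.1876]
```

Emit:
jog_arm(
  rows=[
    [[0,0.003,0.012,0],[0,0,0.022,0],[0,0,0.026,0],[0,0,0.028,0],[0,0,0.028,0],[0,0,0.024,0],[0,0,0.016,0],[0,0,0.01,0],[0,0,0.005,0],[0,0,0,0],[0,0,0,0]],
  ],
)

```text
time_s: 22.62
tcp_pos: [0.6013, 0.1871, 0.1748]
ee_rot: [[-0.998, -0.062, 0.002], [-0.062, 0.998, 0.001], [-0.002, 0.001, -1.0]]
wrist_force: [0.1, 0.8, -1.8]
gripper_width: 0.709
gripper_force: 30.0
```

Emit:
jog_arm(
  rows=[
    [[0,0,0.0015,0],[0,0,0.001,0],[0,0,0,0]],
  ],
)

```text
time_s: 23.0
tcp_pos: [0.6009, 0.187, 0.1715]
ee_rot: [[-0.998, -0.062, 0.0], [-0.062, 0.998, 0.0], [-0.0, 0.0, -1.0]]
wrist_force: [0.3, 0.0, -1.2]
gripper_width: 0.713
gripper_force: 30.0
```

Emit:
jog_arm(
  rows=[
    [[0,0,0,0],[0,0,0,0],[0,0,0,0],[0,0,0,0],[0,0,-0.015,0],[0,0,-0.025,0],[0,0,-0.03,0],[0,0,-0.03,0],[0,0,-0.03,0],[0,0,-0.03,0],[0,0,-0.03,0],[0,0,-0.03,0],[0,0,0,0]],
  ],
  claw=0.85,
)

```text
time_s: 24.62
tcp_pos: [0.6014, 0.187, 0.3959]
ee_rot: [[-0.998, -0.062, 0.007], [-0.062, 0.998, 0.003], [-0.007, 0.003, -1.0]]
wrist_force: [0.0, 1.0, 0.6]
gripper_width: 0.844
gripper_force: 0.0
```

Emit:
jog_arm(
  rows=[
    [[0.0073,-0.0235,0,0],[0.0073,-0.0235,0,0],[0.0073,-0.0235,0,0],[0.0073,-0.0235,0,0],[0.0073,-0.0235,0,0],[0.0073,-0.0235,0,0],[0.0073,-0.0235,0,0],[0.0073,-0.0235,0,0],[0.0073,-0.0235,0,0],[0.0073,-0.0235,0,0],[0.0072,-0.0235,0,0],[0,0,0.02,-0.117],[0,0,0.025,-0.117],[0,0,0.025,-0.116],[0,0,0.025,-0.116],[0,0,0.02,-0.116],[0,0,0.02,-0.116],[0,0,0,0],[0,0,0,0]],
  ],
  claw=0.81,
)

```text
time_s: 27.0
tcp_pos: [0.5372, -0.0764, 0.2574]
ee_rot: [[-0.726, -0.688, 0.001], [-0.688, 0.726, -0.0], [-0.001, -0.001, -1.0]]
wrist_force: [0.4, -0.6, 0.0]
gripper_width: 0.813
gripper_force: 0.0
```

```bash
python3 look.py w6; python3 - <<'E'
import cv2
cv2.imwrite('pics/w6c.png',cv2.imread('pics/w6.png')[60:340,120:560])
E
```

```text
27.0 [ 0.5372 -0.0764  0.2574] [[-0.726, -0.688, 0.001], [-0.688, 0.726, -0.0], [-0.001, -0.001, -1.0]] -55.61634834450307 [ 0.35571858 -0.64905811  0.01178839] 0.8132784155248974
wrist eye [ 0.48974358 -0.12170843  0.34948216] fov 65.70646984690485
```

View pics/w6c.png

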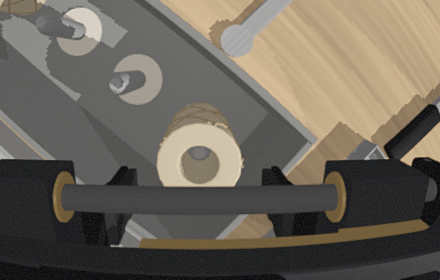

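The cartridge top is centred at crop (200,165), between the fingers. I'll check that numerically.

```bash
python3 - <<'E'
from tops import *
tops('pics/w6.png',ys=(.135,))
m=np.load('m.npy',allow_pickle=True).item()
print('rim end corner y',[plane('wrist',(120+u,60+v),.142,m)[:2].round(4) for u,v in((314,139),)],box(-.072,.1875,.142))
E
```

```text
0.135 world [ 0.5409 -0.0746] r 0.0254 box [0.     0.1346]
rim end corner y [array([ 0.469 , -0.0272])] [ 0.4658153 -0.0261871  0.142    ]
```

Emit:
jog_arm(
  rows=[
    [[0,0,0.014,0],[0,0,0.014,0],[0,0,0.01,0],[0,0,0.008,0],[0,0,0.008,0],[0,0,0.006,0],[0,0,0.006,0],[0,0,0,0]],
  ],
)

```text
time_s: 28.05
tcp_pos: [0.5366, -0.076, 0.19]
ee_rot: [[-0.725, -0.689, -0.001], [-0.689, 0.725, -0.0], [0.001, 0.001, -1.0]]
wrist_force: [0.3, 0.8, -0.3]
gripper_width: 0.809
gripper_force: 0.0
```

Emit:
jog_arm(
  rows=[
    [[0,0,0,0],[0,0,0,0],[0,0,0,0],[0,0,0,0]],
  ],
  claw=0,
)

```text
time_s: 28.55
tcp_pos: [0.5371, -0.0761, 0.1908]
ee_rot: [[-0.725, -0.689, 0.001], [-0.689, 0.725, -0.0], [-0.001, -0.001, -1.0]]
wrist_force: [0.1, -0.1, 1.0]
gripper_width: 0.696
gripper_force: 29.9
```

Emit:
jog_arm(
  rows=[
    [[0,0,-0.01,0],[0,0,-0.02,0],[0,0,-0.025,0],[0,0,-0.028,0],[0,0,-0.028,0],[0,0,-0.028,0],[0,0,-0.026,0],[0,0,0,0.127],[0,0,0,0.127],[0,0,0,0.127],[0,0,0,0.127],[0,0,0,0.127],[0,0,0,0.125],[0,0,0,0]],
  ],
)

```text
time_s: 30.3
tcp_pos: [0.5363, -0.0759, 0.3554]
ee_rot: [[-1.0, -0.001, -0.001], [-0.001, 1.0, 0.0], [0.001, 0.0, -1.0]]
wrist_force: [-0.4, 0.0, -2.3]
gripper_width: 0.703
gripper_force: 29.9
```

Emit:
jog_arm(
  rows=[
    [[0.0006,0.012,0,0],[0.0013,0.024,0,0],[0.0013,0.024,0,0],[0.0013,0.024,0,0],[0.0013,0.024,0,0],[0.0013,0.024,0,0],[0.0013,0.024,0,0],[0.0013,0.024,0,0],[0.0013,0.024,0,0],[0.0013,0.024,0,0],[0.0013,0.024,0,0],[0.0007,0.012,0,0],[0,0,0,0]],
  ],
)

```text
time_s: 31.92
tcp_pos: [0.5223, 0.1887, 0.3553]
ee_rot: [[-1.0, -0.002, -0.0], [-0.002, 1.0, -0.0], [0.0, -0.0, -1.0]]
wrist_force: [0.5, -0.6, -2.6]
gripper_width: 0.702
gripper_force: 29.9
```

```bash
python3 look.py w7
```

```text
31.925 [0.5223 0.1887 0.3553] [[-1.0, -0.002, -0.0], [-0.002, 1.0, -0.0], [0.0, -0.0, -1.0]] -126.48806119109652 [ 0.54558038 -0.58944148 -2.59225721] 0.701997329087279
wrist eye [0.4571359  0.18820024 0.44750808] fov 65.70646984690485
```

View pics/w7.png

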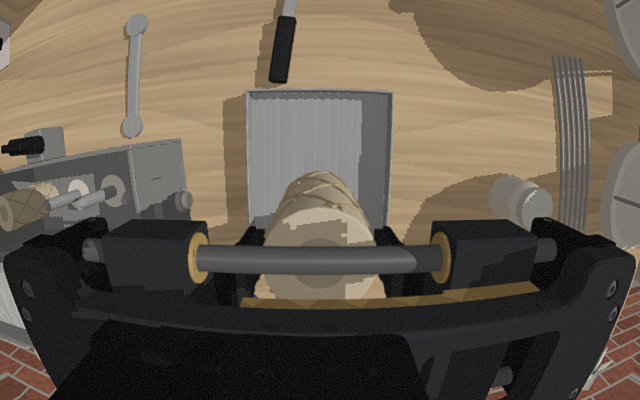

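The near tray corners are now at (247,91) and (392,93), with the cartridge held above it. I'll check whether the tray has moved.

```bash
python3 tr.py "[(247,91),(392,93)]"
```

```text
[[0.407, 0.091], [0.409, 0.287]] [0.4081 0.1889]
```

Emit:
jog_arm(
  rows=[
    [[0,0,0.012,0],[0,0,0.022,0],[0,0,0.026,0],[0,0,0.028,0],[0,0,0.028,0],[0,0,0.024,0],[0,0,0.016,0],[0,0,0.01,0],[0,0,0.004,0],[0,0,0.002,0],[0,0,0.001,0],[0,0,0,0]],
  ],
)

```text
time_s: 33.48
tcp_pos: [0.5227, 0.1881, 0.1829]
ee_rot: [[-1.0, 0.0, 0.001], [0.0, 1.0, 0.0], [-0.001, 0.0, -1.0]]
wrist_force: [-0.7, 0.0, -1.6]
gripper_width: 0.703
gripper_force: 29.9
```

Emit:
jog_arm(
  rows=[
    [[0,0,0,0],[0,0,0,0],[0,0,0,0],[0,0,0,0],[0,0,-0.015,0],[0,0,-0.025,0],[0,0,-0.03,0],[0,0,-0.03,0],[0,0,-0.03,0],[0,0,-0.03,0],[0,0,-0.03,0],[0,0,-0.03,0],[0,0,0,0]],
  ],
  claw=0.85,
)

```text
time_s: 35.1
tcp_pos: [0.5231, 0.1881, 0.4065]
ee_rot: [[-1.0, 0.0, 0.007], [0.0, 1.0, 0.004], [-0.007, 0.004, -1.0]]
wrist_force: [0.1, -0.5, -0.1]
gripper_width: 0.852
gripper_force: 0.0
```

Emit:
jog_arm(
  rows=[
    [[-0.0008,-0.0146,0,0],[-0.0017,-0.0292,0,0],[-0.0017,-0.0292,0,0],[-0.0017,-0.0292,0,0],[-0.0017,-0.0292,0,0],[-0.0017,-0.0292,0,0],[-0.0017,-0.0292,0,0],[-0.0017,-0.0292,0,0],[-0.0017,-0.0292,0,0],[-0.0017,-0.0292,0,0],[-0.0017,-0.0292,0,0],[-0.0017,-0.0292,0,0],[-0.0017,-0.0292,0,0],[-0.0017,-0.0292,0,0],[-0.0017,-0.0292,0,0],[-0.0017,-0.0292,0,0],[-0.0017,-0.0292,0,0],[-0.0017,-0.0292,0,0],[-0.0008,-0.0146,0,0],[0,0,0,0]],
  ],
  claw=0.81,
)

```text
time_s: 37.6
tcp_pos: [0.5524, -0.3384, 0.4013]
ee_rot: [[-1.0, 0.002, -0.002], [0.002, 1.0, 0.001], [0.002, 0.001, -1.0]]
wrist_force: [0.5, 0.9, 0.8]
gripper_width: 0.811
gripper_force: 0.0
```

Emit:
jog_arm(
  rows=[
    [[0,0,0.02,0.106],[0,0,0.026,0.106],[0,0,0.026,0.106],[0,0,0.026,0.106],[0,0,0.026,0.106],[0,0,0.022,0.107],[0,0,0,0],[0,0,0,0]],
  ],
)

```text
time_s: 38.6
tcp_pos: [0.5534, -0.3373, 0.2578]
ee_rot: [[-0.805, 0.593, 0.002], [0.593, 0.805, -0.001], [-0.002, 0.0, -1.0]]
wrist_force: [0.5, -0.6, 0.2]
gripper_width: 0.811
gripper_force: 0.0
```

```bash
python3 look.py w8; python3 - <<'E'
from tops import *
tops('pics/w8.png',ys=(-.135,))
cv2.imwrite('pics/w8c.png',cv2.imread('pics/w8.png')[60:340,120:560])
E
```

```text
38.6 [ 0.5534 -0.3373  0.2578] [[-0.805, 0.593, 0.002], [0.593, 0.805, -0.001], [-0.002, 0.0, -1.0]] -109.30074709565604 [ 0.5467945  -0.6101104   0.24240666] 0.8112226810062233
wrist eye [ 0.50083969 -0.29893323  0.34982915] fov 65.70646984690485
-0.135 world [ 0.5571 -0.344 ] r 0.0256 box [-1.000e-04 -1.352e-01]
```

View pics/w8c.png

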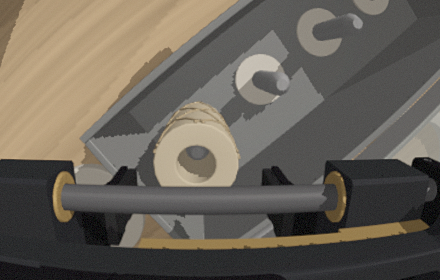

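The cartridge top is at crop (196,160), slightly left of the finger midline at 200. I'll shift about 2.5 mm, then descend.

Emit:
jog_arm(
  rows=[
    [[0,-0.0028,0.014,0],[0,0,0.014,0],[0,0,0.01,0],[0,0,0.008,0],[0,0,0.008,0],[0,0,0.006,0],[0,0,0.006,0],[0,0,0,0]],
  ],
)

```text
time_s: 39.65
tcp_pos: [0.5511, -0.3398, 0.1899]
ee_rot: [[-0.804, 0.595, -0.001], [0.595, 0.804, 0.0], [0.001, -0.0, -1.0]]
wrist_force: [0.1, 0.1, 1.0]
gripper_width: 0.814
gripper_force: 0.0
```

Emit:
jog_arm(
  rows=[
    [[0,0,0,0],[0,0,0,0],[0,0,0,0],[0,0,0,0]],
  ],
  claw=0,
)

```text
time_s: 40.15
tcp_pos: [0.5515, -0.3398, 0.1908]
ee_rot: [[-0.804, 0.595, 0.001], [0.595, 0.804, -0.0], [-0.001, 0.0, -1.0]]
wrist_force: [0.1, 1.8, 1.6]
gripper_width: 0.724
gripper_force: 30.0
```

Emit:
jog_arm(
  rows=[
    [[0,0,-0.01,0],[0,0,-0.02,0],[0,0,-0.025,0],[0,0,-0.028,0],[0,0,-0.028,0],[0,0,-0.028,0],[0,0,-0.026,0],[0,0,-0.01,-0.106],[0,0,0,-0.106],[0,0,0,-0.106],[0,0,0,-0.106],[0,0,0,-0.106],[0,0,0,-0.107],[0,0,0,0]],
  ],
)

```text
time_s: 41.9
tcp_pos: [0.5509, -0.3399, 0.3653]
ee_rot: [[-1.0, 0.002, -0.001], [0.002, 1.0, 0.0], [0.001, 0.0, -1.0]]
wrist_force: [0.7, 0.7, -2.5]
gripper_width: 0.721
gripper_force: 30.0
```

Emit:
jog_arm(
  rows=[
    [[0,0.0139,0,0],[0,0.0278,0,0],[0,0.0278,0,0],[0,0.0278,0,0],[0,0.0278,0,0],[0,0.0278,0,0],[0,0.0278,0,0],[0,0.0278,0,0],[0,0.0278,0,0],[0.01,0.0278,0,0],[0.01,0.0278,0,0],[0.01,0.0278,0,0],[0.01,0.0278,0,0],[0.01,0.0278,0,0],[0.01,0.0278,0,0],[0.01,0.0278,0,0],[0.01,0.0278,0,0],[0.01,0.0278,0,0],[0.0125,0.0278,0,0],[0.01,0.0139,0,0]],
  ],
)

```text
time_s: 44.4
tcp_pos: [0.4376, 0.1897, 0.3656]
ee_rot: [[-1.0, -0.0, -0.0], [-0.0, 1.0, 0.001], [0.0, 0.001, -1.0]]
wrist_force: [0.3, -0.3, -2.2]
gripper_width: 0.719
gripper_force: 30.0
```

Emit:
jog_arm(
  rows=[
    [[0,0,0,0],[0,0,0,0]],
  ],
)

```text
time_s: 44.65
tcp_pos: [0.4386, 0.1882, 0.3656]
ee_rot: [[-1.0, 0.0, 0.0], [0.0, 1.0, 0.0], [-0.0, 0.0, -1.0]]
wrist_force: [0.2, -0.2, -2.7]
gripper_width: 0.722
gripper_force: 30.0
```

```bash
python3 look.py w9
```

```text
44.65 [0.4386 0.1882 0.3656] [[-1.0, 0.0, 0.0], [0.0, 1.0, 0.0], [-0.0, 0.0, -1.0]] -132.80615762826415 [ 0.15887275 -0.21065266 -2.70012656] 0.7217679852787415
wrist eye [0.37343435 0.1878265  0.45780529] fov 65.70646984690485
```

View pics/w9.png

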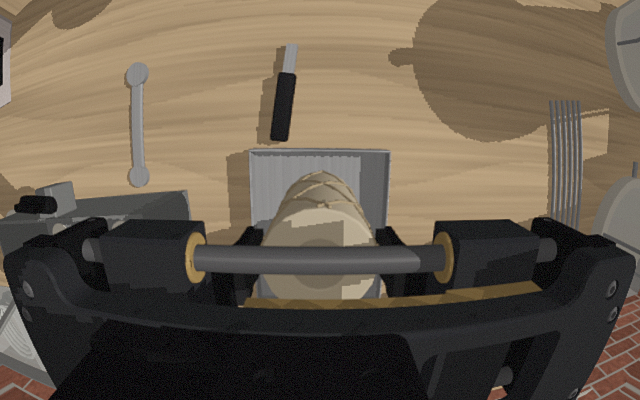

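Near tray corners are at (250,150) and (390,151). I'll check the tray pose, and use the top view for the two standing cartridges.

```bash
python3 tr.py "[(250,150),(390,151)]"; python3 tray.py
```

```text
[[0.405, 0.092], [0.406, 0.287]] [0.4057 0.1895]
```

View pics/tr.png

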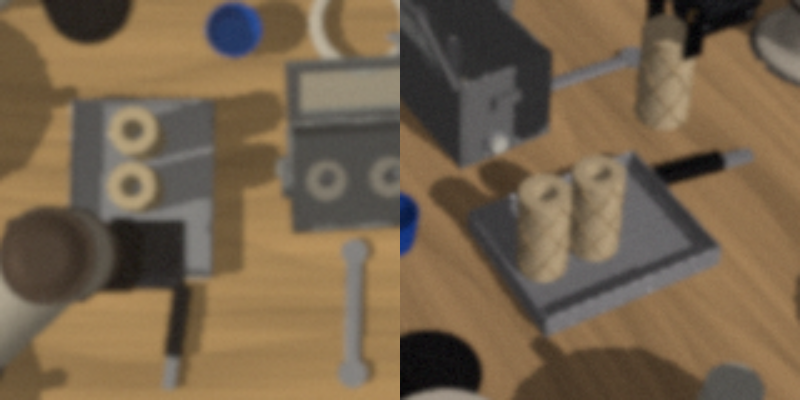

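Both cartridges stand upright in the tray, and the tray hasn't moved. Placing the third.

Emit:
jog_arm(
  rows=[
    [[-0.0105,0,0.012,0],[0,0,0.022,0],[0,0,0.026,0],[0,0,0.028,0],[0,0,0.028,0],[0,0,0.028,0],[0,0,0.02,0],[0,0,0.012,0],[0,0,0.004,0],[0,0,0.002,0],[0,0,0.001,0],[0,0,0,0]],
  ],
)

```text
time_s: 46.3
tcp_pos: [0.4495, 0.1885, 0.1829]
ee_rot: [[-1.0, 0.0, 0.001], [0.0, 1.0, 0.001], [-0.001, 0.001, -1.0]]
wrist_force: [-0.1, -0.4, -2.8]
gripper_width: 0.722
gripper_force: 30.0
```

Emit:
jog_arm(
  rows=[
    [[0,0,0,0],[0,0,0,0],[0,0,0,0],[0,0,0,0],[0,0,-0.015,0],[0,0,-0.025,0],[0,0,-0.03,0],[0,0,-0.03,0],[0,0,-0.03,0],[0,0,-0.03,0],[0,0,-0.03,0],[0,0,-0.03,0],[0,0,0,0]],
  ],
  claw=0.85,
)

```text
time_s: 47.92
tcp_pos: [0.45, 0.1887, 0.405]
ee_rot: [[-1.0, 0.0, 0.005], [0.0, 1.0, 0.003], [-0.005, 0.003, -1.0]]
wrist_force: [-0.6, 0.5, -0.9]
gripper_width: 0.85
gripper_force: 0.0
```

Emit:
jog_arm(
  rows=[
    [[-0.0072,-0.0108,0,0],[-0.0142,-0.0216,-0.01,0],[-0.0142,-0.0216,0,0],[-0.0142,-0.0216,0,0],[-0.0142,-0.0216,0,0],[-0.0142,-0.0216,0,0],[-0.0142,-0.0216,0,0],[-0.0142,-0.0216,0,0],[-0.0142,-0.0216,0,0],[-0.0142,-0.0216,0,0],[-0.0142,-0.0216,0,0],[-0.0142,-0.0216,0,0],[-0.0142,-0.0216,0,0],[-0.0142,-0.0216,0,0],[-0.0142,-0.0216,0,0],[-0.0142,-0.0216,0,0],[-0.0142,-0.0216,0,0],[-0.0142,-0.0216,0,0],[-0.0072,-0.0108,0,0],[0,0,0,0]],
  ],
  claw=0.2,
)

```text
time_s: 50.42
tcp_pos: [0.7052, -0.2015, 0.4106]
ee_rot: [[-1.0, 0.002, -0.003], [0.002, 1.0, 0.0], [0.003, 0.0, -1.0]]
wrist_force: [-0.6, 0.2, 0.1]
gripper_width: 0.201
gripper_force: 0.0
```

Emit:
jog_arm(
  rows=[
    [[0,0,0,-0.136],[0,0,0,-0.136],[0,0,0,-0.136],[0,0,0,-0.136],[0,0,0,-0.136],[0,0,0,-0.136],[0,0,0,-0.136],[0,0,0,-0.136],[0,0,0,-0.136],[0,0,0,-0.136],[0,0,0,-0.136],[0,0,0,-0.136],[0,0,0,0],[0,0,0,0]],
  ],
)

```text
time_s: 52.18
tcp_pos: [0.7049, -0.2, 0.4127]
ee_rot: [[0.06, -0.998, 0.0], [-0.998, -0.06, 0.0], [-0.0, -0.0, -1.0]]
wrist_force: [0.3, 0.2, 0.5]
gripper_width: 0.202
gripper_force: 0.0
```

```bash
python3 look.py w10; python3 - <<'E'
from h import *
m=np.load('m.npy',allow_pickle=True).item()
im=cv2.imread('pics/w10.png')
th=1.93
for y in(-.055,0,.055):
    x=.072-.126*np.cos(th)+.043*np.sin(th); z=.1425+.126*np.sin(th)+.043*np.cos(th)
    p=proj('wrist',box(x,y,z),m); print(box(x,y,z).round(4),p.round(1)); cv2.circle(im,tuple(int(v) for v in p),2,(0,0,255),-1)
cv2.imwrite('pics/w10c.png',im)
E
```

```text
52.175 [ 0.7049 -0.2     0.4127] [[0.06, -0.998, 0.0], [-0.998, -0.06, 0.0], [-0.0, -0.0, -1.0]] 6.665026821286948 [0.25600117 0.17097972 0.4917386 ] 0.20202285433396533
wrist eye [ 0.70885989 -0.26557878  0.50487144] fov 65.70646984690485
[ 0.7086 -0.2545  0.2453] [318.6 139.3]
[ 0.7053 -0.1996  0.2453] [318.6 203.3]
[ 0.7019 -0.1447  0.2453] [318.7 261.3]
```

View pics/w10c.png

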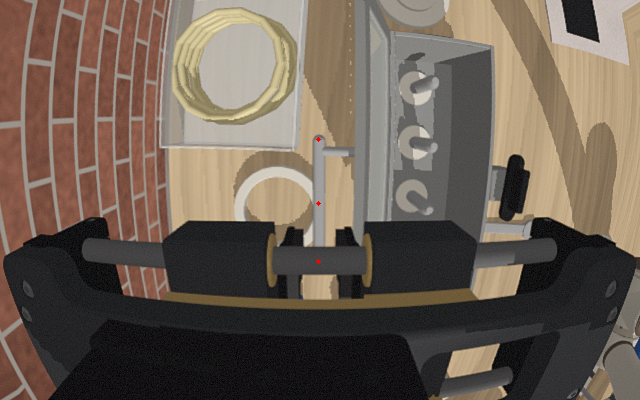

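The handle bar, (318,139)–(318,215), is exactly on the prediction and between the closed-in fingers. The box is empty, with its posts bare. I'll descend and grip.

Emit:
jog_arm(
  rows=[
    [[0,-0.0015,0.02,0],[0,0,0.02,0],[0,0,0.02,0],[0,0,0.018,0],[0,0,0.014,0],[0,0,0.012,0],[0,0,0.01,0],[0,0,0,0]],
  ],
)

```text
time_s: 53.22
tcp_pos: [0.7064, -0.2004, 0.2975]
ee_rot: [[0.061, -0.998, -0.002], [-0.998, -0.061, 0.0], [-0.0, 0.002, -1.0]]
wrist_force: [0.6, -0.7, -0.0]
gripper_width: 0.199
gripper_force: 0.0
```

Emit:
jog_arm(
  rows=[
    [[0,0.0015,0,0],[0,0,0,0],[0,0,0,0]],
  ],
  claw=0,
)

```text
time_s: 53.6
tcp_pos: [0.7052, -0.2006, 0.2993]
ee_rot: [[0.061, -0.998, 0.001], [-0.998, -0.061, -0.0], [0.0, -0.001, -1.0]]
wrist_force: [0.9, -0.1, -0.3]
gripper_width: 0.114
gripper_force: 30.0
```

Reverse arc.

Emit:
jog_arm(
  rows=[
    [[0,0.007,-0.005,0],[0,0.009,-0.0058,0],[0,0.0095,-0.005,0],[0,0.0098,-0.0042,0],[0,0.0101,-0.0034,0],[0,0.0104,-0.0026,0],[0,0.0106,-0.0018,0],[0,0.0107,-0.0009,0],[0,0.0107,0,0],[0,0.0107,0.0008,0],[0,0.0106,0.0017,0],[0,0.0104,0.0025,0],[0,0.0102,0.0033,0],[0,0.0099,0.0041,0]],
  ],
)

```text
time_s: 55.35
tcp_pos: [0.5664, -0.2086, 0.3171]
ee_rot: [[0.062, -0.998, 0.006], [-0.998, -0.062, -0.0], [0.001, -0.006, -1.0]]
wrist_force: [1.8, 3.1, 5.9]
gripper_width: 0.113
gripper_force: 30.0
```

Emit:
jog_arm(
  rows=[
    [[0,0.0095,0.0049,0],[0,0.0091,0.0057,0],[0,0.0086,0.0064,0],[0,0.0081,0.007,0],[0,0.0075,0.0077,0],[0,0.0068,0.0082,0],[0,0.0061,0.0088,0],[0,0.0054,0.0092,0],[0,0.0046,0.0096,0],[0,0.0039,0.009,0],[0,0,0,0],[0,0,0,0]],
  ],
)

```text
time_s: 56.85
tcp_pos: [0.4961, -0.2129, 0.2361]
ee_rot: [[0.06, -0.998, -0.001], [-0.998, -0.06, 0.001], [-0.001, 0.001, -1.0]]
wrist_force: [4.5, 3.7, -3.3]
gripper_width: 0.11
gripper_force: 30.1
```

Emit:
jog_arm(
  rows=[
    [[0,0,0.002,0],[0,0,0.002,0],[0,0,0,0]],
  ],
)

```text
time_s: 57.22
tcp_pos: [0.4957, -0.213, 0.2342]
ee_rot: [[0.061, -0.998, -0.002], [-0.998, -0.061, 0.0], [-0.0, 0.002, -1.0]]
wrist_force: [-0.6, 6.4, 7.8]
gripper_width: 0.114
gripper_force: 30.1
```

Emit:
jog_arm(
  rows=[
    [[0,0,0.002,0],[0,0,0.002,0],[0,0,0,0]],
  ],
)

```text
time_s: 57.6
tcp_pos: [0.4957, -0.213, 0.2337]
ee_rot: [[0.062, -0.998, -0.0], [-0.998, -0.062, -0.001], [0.001, 0.0, -1.0]]
wrist_force: [-6.0, 10.3, 23.5]
gripper_width: 0.112
gripper_force: 30.0
```

Emit:
jog_arm(
  rows=[
    [[0,0,-0.004,0],[0,0,0,0],[0,0,0,0],[0,0,0,0],[0,0,-0.01,0],[0,0,-0.02,0],[0,0,-0.02,0],[0,0,-0.02,0],[0,0,0,0]],
  ],
  claw=0.3,
)

```text
time_s: 58.72
tcp_pos: [0.497, -0.2135, 0.3063]
ee_rot: [[0.061, -0.998, 0.004], [-0.998, -0.061, -0.001], [0.001, -0.004, -1.0]]
wrist_force: [0.6, 0.1, -0.8]
gripper_width: 0.299
gripper_force: 0.0
```

Emit:
jog_arm(
  rows=[
    [[-0.0022,0.022,0,0],[0,0.022,0,0],[0,0,0,0.08],[0,0,0,0],[0,0,0,0]],
  ],
)

```text
time_s: 59.35
tcp_pos: [0.4523, -0.2137, 0.3038]
ee_rot: [[-0.018, -1.0, -0.001], [-1.0, 0.018, 0.0], [-0.0, 0.001, -1.0]]
wrist_force: [-0.0, 0.3, -0.1]
gripper_width: 0.3
gripper_force: 0.0
```

```bash
python3 look.py w11; python3 - <<'E'
from h import *
m=np.load('m.npy',allow_pickle=True).item()
g=cv2.cvtColor(cv2.imread('pics/w11.png'),cv2.COLOR_BGR2GRAY)
k=(g<60).astype(np.uint8); k[215:]=0; k[:60]=0; k[:,:290]=0;k[:,355:]=0
cs,_=cv2.findContours(k,0,2);c=max(cs,key=cv2.contourArea);r=cv2.boundingRect(c);print('button px',r,cv2.minAreaRect(c))
for y in range(r[1]+8,r[1]+r[3],12):
    xs=np.where(k[y])[0]; print(y,xs.min(),xs.max(),plane('wrist',((xs.min()+xs.max())/2,y),.175,m)[:2].round(4))
print('pred bar end',proj('wrist',box(-.098,-.045,.161),m),'handle end -',proj('wrist',box(-.054,-.055,.1855),m))
# handle end: bright bar columns in rows
for y in(150,165,180,195): print(y,g[y,225:300:3].tolist())
E
```

```text
59.35 [ 0.4523 -0.2137  0.3038] [[-0.018, -1.0, -0.001], [-1.0, 0.018, 0.0], [-0.0, 0.001, -1.0]] 5.642104760576089 [-0.0360226   0.31789904 -0.08255997] 0.2997708930484155
wrist eye [ 0.45127785 -0.27937344  0.39594232] fov 65.70646984690485
button px (305, 154, 32, 61) ((320.4999694824219, 183.99998474121094), (30.999996185302734, 59.99999237060547), 0.0)
162 308 333 [ 0.4505 -0.2535]
174 305 336 [ 0.4506 -0.2448]
186 305 335 [ 0.4511 -0.236 ]
198 305 334 [ 0.4517 -0.2271]
210 305 334 [ 0.4518 -0.2179]
pred bar end [315.75207413 151.74617191] handle end - [250.5654679  146.10499308]
150 [168, 168, 166, 167, 167, 169, 124, 136, 142, 139, 130, 133, 96, 123, 124, 127, 125, 126, 124, 114, 79, 66, 70, 76, 128]
165 [168, 176, 178, 179, 181, 178, 181, 120, 140, 143, 139, 119, 169, 124, 123, 125, 122, 124, 122, 128, 79, 67, 61, 71, 81]
180 [166, 167, 165, 166, 168, 166, 169, 140, 133, 142, 142, 131, 122, 134, 123, 125, 124, 121, 126, 125, 111, 70, 70, 69, 75]
195 [165, 165, 166, 168, 166, 167, 167, 168, 115, 137, 143, 140, 120, 163, 121, 120, 124, 123, 122, 122, 126, 74, 119, 123, 124]
```

Emit:
jog_arm(
  rows=[
    [[0,0.001,0.017,0],[0,0,0.017,0],[0,0,0.017,0],[0,0,0.017,0],[0,0,0,0],[0,0,0,0]],
  ],
)

```text
time_s: 60.15
tcp_pos: [0.4518, -0.2139, 0.2368]
ee_rot: [[-0.018, -1.0, 0.001], [-1.0, 0.018, -0.0], [0.0, -0.001, -1.0]]
wrist_force: [0.3, -0.8, 0.4]
gripper_width: 0.299
gripper_force: 0.0
```

Emit:
jog_arm(
  rows=[
    [[0,0,0,0],[0,0,0,0],[0,0,0,0]],
  ],
  claw=0,
)

```text
time_s: 60.52
tcp_pos: [0.4514, -0.2138, 0.2368]
ee_rot: [[-0.019, -1.0, 0.001], [-1.0, 0.019, -0.0], [0.0, -0.001, -1.0]]
wrist_force: [-0.3, 0.2, 2.1]
gripper_width: 0.133
gripper_force: 30.0
```

Emit:
jog_arm(
  rows=[
    [[0,0,0,0.125],[0,0,0,0.125],[0,0,0,0.125],[0,0,0,0.125],[0,0,0,0.125],[0,0,0,0]],
  ],
)

```text
time_s: 61.28
tcp_pos: [0.4511, -0.2136, 0.2368]
ee_rot: [[-0.599, -0.801, -0.0], [-0.801, 0.599, 0.0], [-0.0, 0.0, -1.0]]
wrist_force: [-1.8, 2.3, 4.2]
gripper_width: 0.136
gripper_force: 30.0
```

Emit:
jog_arm(
  rows=[
    [[0,0,0,0.124],[0,0,0,0.124],[0,0,0,0.124],[0,0,0,0.124],[0,0,0,0.124],[0,0,0,0.124],[0,0,0,0.124],[0,0,0,0],[0,0,0,0]],
  ],
)

```text
time_s: 62.4
tcp_pos: [0.4508, -0.2132, 0.2367]
ee_rot: [[-0.998, -0.061, -0.001], [-0.061, 0.998, 0.001], [0.001, 0.001, -1.0]]
wrist_force: [-2.5, 4.1, 4.3]
gripper_width: 0.135
gripper_force: 30.0
```

Emit:
jog_arm(
  rows=[
    [[0,0,0,0],[0,0,0,0],[0,0,0,0],[0,0,-0.01,0],[0,0,-0.02,0],[0,0,-0.03,0],[0,0,-0.03,0],[0,0,-0.03,0],[0.015,0,-0.03,0],[0.03,0,0,0],[0,0,0,0],[0,0,0,0]],
  ],
  claw=0.35,
)

```text
time_s: 63.9
tcp_pos: [0.4065, -0.2165, 0.3867]
ee_rot: [[-0.998, -0.059, 0.001], [-0.059, 0.998, -0.0], [-0.001, -0.0, -1.0]]
wrist_force: [-0.2, -0.3, 0.2]
gripper_width: 0.347
gripper_force: 0.0
```

```bash
python3 look.py w12; python3 - <<'E'
from h import *
m=np.load('m.npy',allow_pickle=True).item()
im=cv2.imread('pics/w12.png');g=cv2.cvtColor(im,cv2.COLOR_BGR2GRAY)
k=(g<60).astype(np.uint8); k[225:]=0; k[:100]=0; k[:,:270]=0;k[:,370:]=0
cs,_=cv2.findContours(k,0,2);c=max(cs,key=cv2.contourArea);print('button',cv2.boundingRect(c),cv2.fitEllipse(c),'pred end',proj('wrist',box(-.143,0,.161),m))
# lid front edge seen in top view + tray cartridges
t=capture('top')[:,:,::-1]; h=cv2.cvtColor(t,cv2.COLOR_BGR2HSV)
s=np.zeros(t.shape[:2],np.uint8); s[186:246,246:294]=((h[186:246,246:294,1]>45)&(h[186:246,246:294,2]>100))
n,l,st,ce=cv2.connectedComponentsWithStats(s)
for i in range(1,n):
    if st[i,4]>15: print('cart',st[i],plane('top',ce[i],.127)[:2].round(3))
# lid handle ends by two views: bright bar in scene? front-edge of lid in wrist
for x in(200,230,410,440):
    print(x,g[185:232:2,x].tolist(), 'pred shut',proj('wrist',box(-.072,0,.1505),m).round(1))
E
```

```text
63.9 [ 0.4065 -0.2165  0.3867] [[-0.998, -0.059, 0.001], [-0.059, 0.998, -0.0], [-0.001, -0.0, -1.0]] -78.90299005552922 [-0.2078615  -0.2531133   0.24614326] 0.3469610352369979
wrist eye [ 0.34136303 -0.2206534   0.47878128] fov 65.70646984690485
button (309, 189, 23, 36) ((319.451416015625, 211.27272033691406), (24.32135581970215, 48.436458587646484), 1.6411129236221313) pred end [318.20410827 188.40794143]
cart [257 187  19  38 494] [0.563 0.186]
cart [257 226  18  18 241] [0.454 0.188]
200 [157, 161, 154, 153, 144, 108, 112, 112, 110, 102, 103, 107, 104, 101, 102, 106, 108, 83, 30, 31, 25, 30, 34, 36] pred shut [318.4 247.6]
230 [153, 151, 156, 161, 161, 161, 162, 108, 109, 109, 106, 104, 106, 98, 69, 74, 70, 74, 27, 28, 31, 34, 29, 35] pred shut [318.4 247.6]
410 [152, 157, 154, 156, 158, 160, 165, 163, 162, 165, 158, 153, 160, 149, 84, 73, 77, 78, 27, 28, 21, 30, 26, 28] pred shut [318.4 247.6]
440 [152, 144, 149, 148, 146, 150, 162, 168, 162, 156, 161, 159, 159, 158, 155, 157, 156, 108, 36, 30, 33, 34, 28, 33] pred shut [318.4 247.6]
```

```bash
python3 -c "
from station import *
print(finish_job())"
```

```text
the job is handed in; nothing more can be done
None
```

I moved all three cartridges from the box into the drain tray, where they stand upright. The lid is shut, the turnbutton is square across its edge, and the job was handed in at about 64 s. I confirmed the lid by press force and the turnbutton passing over it, since I'd used all 14 picture views, and the hand-in returned no verdict.

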